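Cure a dental model: lid up on its stay, load, fold the stay, close

ROBOT

A 6-joint arm with a two-finger parallel gripper is mounted at the origin on the work surface. World frame = base frame: x ahead of the robot, y to its left, z up, the work surface at z = 0. Lengths are in m, angles in degrees, forces in N, time in s.
With the tool pointing down it reaches from about 0.3 to 0.75 m from the base axis. Payload 8.5 kg.
Tool frame: the origin (TCP) lies at the very end of the fingers, on their centre line; the grasp point (between the pads) lies 19 mm behind it; z points along the fingers, y is the line along which they close (so a half turn about z gives the same grasp; the last joint's range is limited). The gripper opens to 85 mm and grips with 20 to 120 N. Pads are 22 mm wide; open, the fingers measure 114 mm over their backs; the gripper's body (76 mm by 85 mm) begins 54 mm behind the grasp point. The pads swing forward as they close: fully open they stand 13 mm farther back than shut.
Start: joints at [-87.966, 21.807, 74.336, -0, 83.858, -12.336], TCP at [0.136, -0.533, 0.231] pointing down, gripper open.
Joint ranges: [-178.18, 178.18], [-50.72, 133.34], [12.68, 142.11], [-81.47, 261.47], [9.98, 163.14], [-165.26, 165.26]. Speed limits (degrees/s): [136.94, 136.94, 180, 180, 180, 180].

INTERFACE

Orientations are given as a 3x3 rotation matrix whose columns are the frame's x, y, z axes.
In Python, from rig import env, optics, spotter gives the robot as it stands.
- The arm moves only by the shell command python3 -m crank 'ROWS' [FORCE]. ROWS is JSON, one flat list of numbers, 5 for each row, row after row: the finger opening in cm, from 0 to 8.54, then the shift along the tool's x, y, z in cm, then the turn about the tool's z in rad. A call has exactly 8 rows; each row shifts and turns the commanded pose from where the row before left it, along the tool's axes as they then stand; what a row does not reach is not made up. A row lasts 1/12 s, in which the tool goes at most 41.7 mm and 7.16 degrees, less where a joint would pass 70% of its speed; a pose out of reach is approached as far as the arm can. A call is refused whole if a number of a shift passes 4.17 or a number of a turn 0.125, either way. A call with a gripper value outside its range is refused whole. The fingers move at their own pace and stop on an object; FORCE is the grip in N (left out, the last holds). Time passes only in rows, so rows that do not move let the fingers close, or fill a call up. It gives the time, the measured TCP pose, the force, the opening and the grip force at its end, in the units of the state.
- env.observe(): the state, without advancing time (a new reading comes with each control period).
- optics.get_image(name): name is "scene" or "top" or "wrist"; returns a dict with "color" (400x640x3 uint8, red, green, blue), "intrinsics" (3x3 intrinsics, pixels), "distortion" ([k1, k2, p1, p2, k3] as OpenCV has them; the pictures are not rectified), "pose" (4x4, takes a point from camera to world coordinates). Camera axes: x right, y up, looking along -z (the intrinsics and any distortion apply to the point x, -y, -z); pixel columns grow to the right and rows downward; lengths in m; the calibration is good to about 2 mm. A picture is of the moment at which its call begins. There is no depth.
- env.close_job(): hands the job in; it is judged then, once.
Trained networks look in a picture, given as the dict that the camera call returned (one of the last four; its "shot" number tells which), for a name from the list of things; names that differ only in an ending like _2 or _b are one class to them, and where a whole thing is asked for, a point or a joint stands for the part that bears it (a point fixed in the world has none). Each returns a list of dicts, best first, with "score" (0 to 1); they miss things now and then, are a little off and sometimes report something else, mostly with a low value. They report only what shows in the picture. A call takes as long as a camera call. They do not tell look-alikes from the thing itself.
- spotter.look_for(picture, query): "at" ([column, row] as shares, 0 to 1, of the picture: columns of its width, rows of its height, amid what is visible of it).
The state is a dict: "time_s": time; "q": joint angles; "qvel": joint speeds; "joint_efforts": joint torques, N m; "position": TCP position; "tool_rot": TCP orientation; "ft_force": force on the tool from outside, world axes, zero at the start; "wrist_torque": the same for the moment, N m; "grip_width": finger opening in m; "gripper_force": force on a finger pad.
Only numpy, scipy, OpenCV 4.12 (cv2) and the standard library are available. Lean on these libraries where they do the work, as an engineer would, in place of code of your own. Each camera call takes 0.05 s, during which the arm holds its last target. There are 200 camera calls.

TASK

Raise the amber lid of the curing box past its stay's lock point so that it stands by itself on the locked stay, then set the plaster model with the blue base upright in the middle of the round plate inside. Then unlock the stay at its red knee peg (lift slightly, fold the knee towards the front) so that the lid comes down and is fully closed; do not slam the lid or tip the model over, and leave everything else on the bench where it is.

Things in the scene. Friction and masses are not known exactly. Their poses are not given: they have to be found in the camera images.
- unit: white curing box, fixed to the bench, 230 deep (x) x 280 wide (y) x 113 high, walls 8, floor 13 thick, open top under an amber lid. Origin: centre of its underside; x points to its back (hinge side, away from the robot), y to its left, z up. The lid stay is inside, along the left (+y) wall.
- plate (a point): centre of the top face of the round dark plate (92 diameter, 8 thick) on the box's floor: at x -25, y -30, z 21 of the box. The raised lid overhangs the rear half of the box: lean the tool's upper end 10 to 20 degrees towards the box's front when going in.
- lid_hinge (a point): middle of the lid's hinge line, which runs along the box's y; at x +110, y 0, z 116 of the box
- lid_handle (a point): middle of the lid's black round bar handle, 12 diameter, 110 long, along the box's y; lid closed: 225 in front of the hinge, 40 above it, 31 clear of the lid. Pinched with a finger before and a finger behind it, it turns between the pads as the lid swings; a tool leaning 30 degrees to the box's front all the way clears the lid; up there open the fingers only to about 28 to let go.
- lid (a joint): lid angle (rad), 0 closed, grows as it opens. Lid about 0.7 kg on a damped hinge: unsupported it sinks shut by itself in 2 to 5 s. On the locked stay it stands at 1.11. To lock, raise it past about 1.17, best until it meets its hard stop at 1.26 (felt as a rise in force), then let it down to 1.11: the strut's pin drops into the catch.
- strut (a joint): angle (rad) of the stay's lower strut about its foot pivot, 0 when folded (lid closed, strut pointing forward and down), grows as the lid draws it up; locked at 1.73 to 1.77, when it leans 20 to 22 degrees from vertical to the box's front.
- foot (a joint): how far (m) the strut is lifted along its length out of the catch: 0 seated, 0.012 stop. Seated and upright, its pin sits 5 mm deep behind the catch and the knee does not fold by a forward pull (25 N hold). Lifted 6 to 10 mm (5 to 15 N, carrying part of the lid) it is clear; then the knee folds forward easily and the lid comes down with it. A weak spring pulls it to 0.
- foot_pivot (a point): pivot of the strut's foot, fixed in the box at x +50, z 63, here at the peg's y (+84). The strut is 75 long from it to the knee (plus the lift); the upper link, knee to lid, is 85. In folding the knee runs about this point in an arc of 75 to 85 radius, to the front and down to 24 above the bench.
- knee (a point): middle of the red round peg at the stay's knee, 12 diameter, 50 long, along the box's y; free for 20 to either side. Locked it is at about x +22, y +84, z 132 of the box, under the leaning lid: reach it with the tool's upper end leaning 25 to 45 degrees to the box's front. Let go half way down (lid about 0.7) and draw back along the tool's axis; the lid then sinks shut.
- model: plaster model to be cured: cream block 46 long (x) on a blue base 60 long, 14 high; both 40 wide (y) with straight flush sides 36 high, teeth and a blue dot on top, 44 high in all; 0.12 kg. Origin: centre of its underside, z up. Stands on the bench left or right of the box.
- finished: a finished model of the same shape with a grey base and grey dot: leave it alone. Origin: centre of its underside
- mixbowl: green rubber mixing bowl, 90 diameter, 55 high: leave alone
- resin: amber resin bottle, 44 diameter, 90 high: leave alone
- waxpot: red wax pot, 52 diameter, 45 high: leave alone
- brush: brush lying flat, 160 long: leave alone
- knife: wax knife (spatula) lying flat, 170 long: leave alone
- beaker: glass beaker, 60 diameter, 70 high: leave alone
Not all that is in view belongs to the job. What is shaped like the model but green or purple is not meant.

How it is judged (in metres and radians):
On the way, in this order (a step that is already met when the one before it is completed fails the run):
1. the lid stands by itself on the locked stay, the robot off it (value of joint lid above 1.03 rad and value of joint strut above 1.62 rad and value of joint foot below 0.003 m and contact force between each of the arm, the fingers and lid below 0.3 N), for 0.4 s.
2. the blue-based model stands on the plate, let go, while the lid stands on the locked stay (value of joint lid above 1.03 rad and value of joint strut above 1.62 rad and value of joint foot below 0.003 m and horizontal distance between model and plate below 0.022 m and z of model in the frame of unit between 0.017 and 0.026 m and angle between model's own z axis and vertical below 0.12 rad and contact force between the fingers and model below 0.1 N), for 0.2 s.
At the end, for the whole second after the job is handed in: the lid is closed (within 0.04 rad) and the blue-based model stands upright (within 0.12 rad) on the round plate inside, its centre within 22 mm of the plate's centre, at rest (value of joint lid below 0.04 rad and horizontal distance between model and plate below 0.022 m and z of model in the frame of unit between 0.017 and 0.026 m and angle between model's own z axis and vertical below 0.12 rad and linear speed of model below 0.02 m/s); the robot touches nothing.
It fails at once if the finished model, mixing bowl, resin bottle, wax pot, brush, wax knife or beaker is displaced by more than 30 mm (distance of any of finished, mixbowl, resin, waxpot, brush, knife, beaker from where it was at the start of the episode above 0.03 m).
It fails at once if the model is tipped over (angle between model's own z axis and vertical above 0.7 rad).
It fails at once if the lid is slammed (falls faster than 2 rad/s) (velocity of joint lid below -2 rad/s).
It also fails if it takes over 69 s, if anything falls off the work surface, if the arm or the gripper's body presses on something with over 40 N, if the wrist force passes 120 N, or if a joint passes its speed limit or range.

## Working session

There is one attempt and no reset: what is moved stays moved. The work goes in short steps, Python scripts to look and compute and a shell command to move; the robot and the scene stay as the last step left them, time stands still between calls to the robot, and variables do not carry over. Pictures are saved under pics/ and viewed, at most 13 in all, crops included, and the job is handed in when it is done.

```bash
ls; mkdir -p pics; python3 - <<'E'
from rig import env, optics, spotter
import cv2,numpy as np
s=env.observe();print(s['time_s'],s['position'],np.round(s['tool_rot'],3).tolist(),s['grip_width'])
for n in ['scene','top']:
    p=optics.get_image(n);cv2.imwrite(f'pics/{n}0.png',p['color'][...,::-1])
    print(n,np.round(p['intrinsics'],1).tolist(),p['distortion'],np.round(p['pose'],4).tolist())
    for q in ['unit','lid_handle','knee','model','finished','lid','plate','lid_hinge','mixbowl','resin','waxpot','brush','knife','beaker']:
        try: print(q,[(round(r['score'],2),round(r['at'][0]*640),round(r['at'][1]*400)) for r in spotter.look_for(p,q)][:4])
        except Exception as e: print(q,e)
E
```

```text
pics
0.0 [ 0.13650012 -0.53248618  0.23070551] [[0.969, 0.248, -0.0], [0.248, -0.969, 0.001], [0.0, -0.001, -1.0]] 0.0854635511636682
scene [[389.1, 0.0, 318.4], [0.0, 389.1, 201.3], [0.0, 0.0, 1.0]] [-0.06286795  0.          0.          0.          0.        ] [[-0.1345, -0.6042, 0.7854, 1.3559], [0.9909, -0.0804, 0.1078, 0.1077], [-0.002, 0.7927, 0.6095, 0.7608], [0.0, 0.0, 0.0, 1.0]]
unit [(0.59, 325, 239), (0.28, 456, 205)]
lid_handle [(0.89, 327, 222)]
knee []
model [(0.82, 245, 229), (0.65, 218, 212), (0.6, 258, 200), (0.6, 324, 224)]
finished [(0.77, 438, 227)]
lid [(0.67, 324, 222), (0.64, 449, 270)]
plate [(0.95, 324, 236)]
lid_hinge [(0.82, 325, 236)]
mixbowl [(0.65, 448, 272)]
resin [(0.56, 195, 231)]
waxpot []
brush [(0.57, 455, 205)]
knife [(0.86, 235, 184), (0.15, 217, 210)]
beaker [(0.67, 484, 252)]
top [[377.3, 0.0, 320.9], [0.0, 377.3, 197.9], [0.0, 0.0, 1.0]] [-0.01905106  0.          0.          0.          0.        ] [[-0.0048, 0.9988, -0.0495, 0.4453], [-1.0, -0.0048, 0.001, 0.0159], [0.0008, 0.0495, 0.9988, 1.1792], [0.0, 0.0, 0.0, 1.0]]
unit [(0.62, 320, 166)]
lid_handle [(0.56, 317, 167)]
knee [(0.65, 214, 144)]
model [(0.82, 398, 186), (0.63, 399, 225), (0.58, 426, 206)]
finished [(0.83, 223, 204)]
lid [(0.68, 425, 206), (0.61, 317, 167)]
plate [(0.8, 318, 168)]
lid_hinge [(0.76, 318, 169)]
mixbowl [(0.94, 214, 145)]
resin [(0.74, 431, 165), (0.21, 319, 166)]
waxpot [(0.78, 469, 221)]
brush [(0.98, 195, 249), (0.61, 173, 171)]
knife [(0.95, 429, 251)]
beaker [(0.85, 174, 171)]
```

```bash
python3 - <<'E'
import cv2
a=cv2.imread('pics/top0.png')[80:300,150:490];cv2.imwrite('pics/top0c.png',cv2.resize(a,(800,518),interpolation=cv2.INTER_CUBIC))
a=cv2.imread('pics/scene0.png')[130:330,170:510];cv2.imwrite('pics/scene0c.png',cv2.resize(a,(800,470),interpolation=cv2.INTER_CUBIC))
E
```

```text
(no output)
```

View pics/top0c.png

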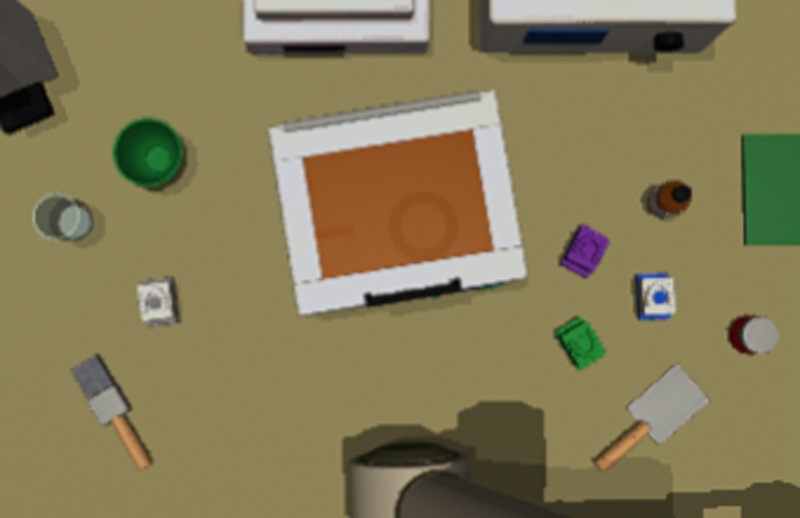

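View pics/scene0c.png

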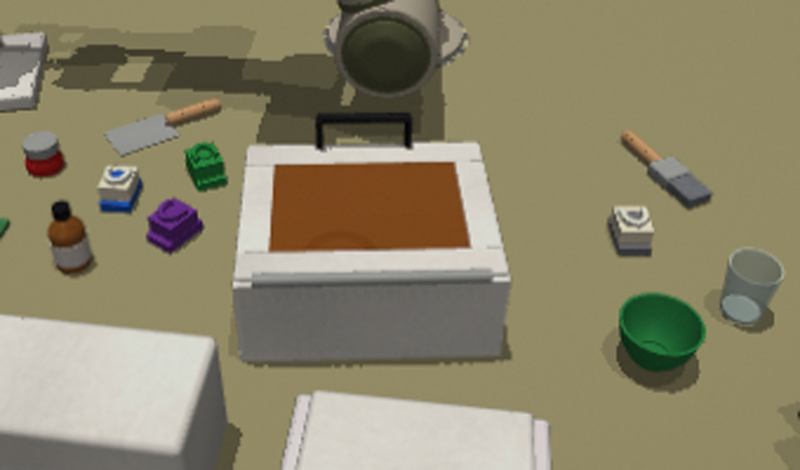

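```bash
cat > h.py <<'E'
import numpy as np, cv2, json
from scipy.optimize import least_squares
def ray(p,uv):
    u=cv2.undistortPoints(np.array([[uv]],float),p['intrinsics'],np.array(p['distortion']))[0,0]
    P=np.array(p['pose']);return P[:3,3],P[:3,:3]@np.array([u[0],-u[1],-1.])
def at_z(p,uv,z):
    o,d=ray(p,uv);return o+d*(z-o[2])/d[2]
def proj(p,X):
    P=np.array(p['pose']);c=(np.atleast_2d(X)-P[:3,3])@P[:3,:3];c=c*[1,-1,-1]
    return cv2.projectPoints(c,np.zeros(3),np.zeros(3),p['intrinsics'],np.array(p['distortion']))[0][:,0]
E
python3 - <<'E'
from rig import optics
from h import *
pt=optics.get_image('top');ps=optics.get_image('scene')
T=lambda x,y:(150+x/2.353,80+y/2.353); S=lambda x,y:(170+x/2.353,130+y/2.353)
top=[((-.115,.055,.160),T(366,297)),((-.115,-.055,.160),T(460,285)),((-.118,.14,.122),T(300,313)),((-.118,-.14,.122),T(526,277)),((.115,.14,.120),T(270,128)),((.115,-.14,.12),T(495,92))]
sc=[((-.115,.055,.160),S(411,118)),((-.115,-.055,.160),S(318,118)),((.115,.14,0.),S(498,357)),((.115,-.14,0),S(240,357)),((-.115,.14,.122),S(477,146)),((-.115,-.14,.122),S(249,148))]
def W(p,X):
    c,s=np.cos(p[2]),np.sin(p[2]);X=np.array(X);return np.c_[c*X[:,0]-s*X[:,1]+p[0],s*X[:,0]+c*X[:,1]+p[1],X[:,2]]
def f(p): return np.r_[(proj(pt,W(p,[a for a,_ in top]))-[b for _,b in top]).ravel(),(proj(ps,W(p,[a for a,_ in sc]))-[b for _,b in sc]).ravel()]
r=least_squares(f,[.48,0,.16],loss='soft_l1');print(r.x,np.degrees(r.x[2]));print(np.round(f(r.x).reshape(-1,2),1))
for n,X in dict(handle=(-.115,0,.156),plate=(-.025,-.03,.021),knee=(.022,.084,.132),hinge=(.11,0,.116)).items(): print(n,W(r.x,[X])[0].round(4))
print('model top',at_z(pt,T(658,297),.042),'scene',at_z(ps,S(120,172),.044))
for n,X in [('bl',(641,275)),('br',(672,275)),('fr',(675,318)),('fl',(637,318))]: print(n,at_z(pt,T(*X),.014).round(3))
c=pt['color'][190:222,412:446];cv2.imwrite('pics/m.png',cv2.resize(c[...,::-1],None,fx=16,fy=16,interpolation=cv2.INTER_CUBIC))
E
```

```text
[0.59288073 0.02142494 0.15094423] 8.648467424537538
[[-0.8  0.9]
 [-0.5 -0.3]
 [-2.   0.2]
 [ 0.6  0.1]
 [-1.4 -2.3]
 [ 0.4 -2.1]
 [-0.3 -1.7]
 [-0.9 -1.2]
 [-0.  -0.2]
 [-0.9  1.4]
 [ 1.4 -2.7]
 [-1.6 -2.4]]
handle [0.4792 0.0041 0.156 ]
plate [ 0.5727 -0.012   0.021 ]
knee [0.602  0.1078 0.132 ]
hinge [0.7016 0.038  0.116 ]
model top [ 0.47486983 -0.31354225  0.042     ] scene [ 0.48019439 -0.30915156  0.044     ]
bl [ 0.505 -0.3    0.014]
br [ 0.504 -0.341  0.014]
fr [ 0.448 -0.344  0.014]
fl [ 0.448 -0.293  0.014]
```

View pics/m.png

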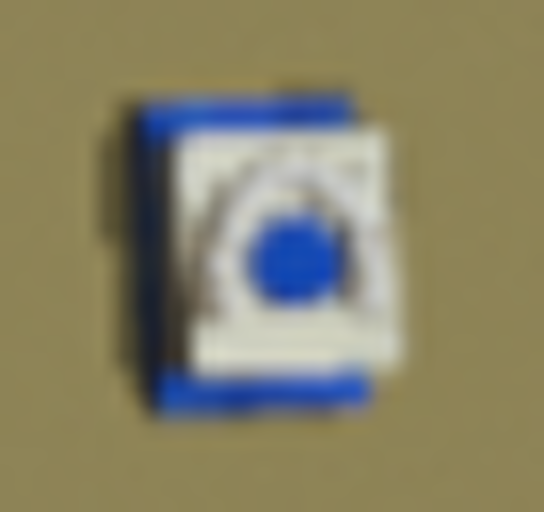

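```bash
python3 -m crank '[8.5,0,0,-4,0, 8.5,0,0,-4,0, 8.5,4,-3,-4,0.1, 8.5,4,-3,-4,0.1, 8.5,4,-3,-4,0.1, 8.5,3,-4,0,0.1, 8.5,2,-4,0,0.1, 8.5,2,-4,0,0.1]'
```

```text
time_s: 2.27
position: [0.2831, -0.3639, 0.3898]
tool_rot: [[0.938, -0.347, 0.0], [-0.347, -0.938, -0.001], [0.001, 0.001, -1.0]]
ft_force: [-0.4, -0.2, 0.1]
grip_width: 0.085
gripper_force: 0.0
```

```bash
cat > plan.py <<'E'
import sys,numpy as np
from rig import env
# plan.py x y z turn rows : shifts (cm, tool axes) and turn per row to reach TCP target
s=env.observe();R=np.array(s['tool_rot']);p=np.array(s['position'])
x,y,z,t,n=map(float,sys.argv[1:6]);n=int(n);d=(np.array([x,y,z])-p)*100/n;a=t/n
print('t',s['time_s'],'q',np.round(s['q'],1),'z-axis',R[:,2].round(3),'yaws x,y',np.degrees(np.arctan2(R[1,:2],R[0,:2])).round(1),'F',np.round(s['ft_force'],1))
for i in range(n):
    print(*(R.T@d).round(2),round(a,3));c,q=np.cos(a),np.sin(a);R=R@np.array([[c,-q,0],[q,c,0],[0,0,1]])
E
python3 plan.py .6 .09 .45 1.06 16
```

```text
t 2.2667 q [-66.9   8.6  67.2   0.  104.1  43.4] z-axis [ 0.    -0.001 -1.   ] yaws x,y [ -20.3 -110.3] F [-0.4 -0.2  0.1]
0.87 -3.35 -0.38 0.066
0.65 -3.4 -0.38 0.066
0.42 -3.43 -0.38 0.066
0.19 -3.45 -0.38 0.066
-0.04 -3.46 -0.38 0.066
-0.26 -3.45 -0.38 0.066
-0.49 -3.42 -0.38 0.066
-0.72 -3.38 -0.38 0.066
-0.94 -3.33 -0.38 0.066
-1.16 -3.26 -0.38 0.066
-1.37 -3.18 -0.38 0.066
-1.58 -3.08 -0.38 0.066
-1.78 -2.97 -0.38 0.066
-1.97 -2.84 -0.38 0.066
-2.16 -2.71 -0.38 0.066
-2.33 -2.56 -0.38 0.066
```

```bash
python3 plan.py .6 .09 .45 -2.077 18
```

```text
t 2.2667 q [-66.9   8.6  67.2   0.  104.1  43.4] z-axis [ 0.    -0.001 -1.   ] yaws x,y [ -20.3 -110.3] F [-0.4 -0.2  0.1]
0.78 -2.98 -0.34 -0.115
1.11 -2.87 -0.34 -0.115
1.44 -2.72 -0.34 -0.115
1.74 -2.54 -0.34 -0.115
2.02 -2.32 -0.34 -0.115
2.27 -2.07 -0.34 -0.115
2.5 -1.8 -0.34 -0.115
2.69 -1.5 -0.34 -0.115
2.84 -1.18 -0.34 -0.115
2.96 -0.84 -0.34 -0.115
3.04 -0.5 -0.34 -0.115
3.07 -0.14 -0.34 -0.115
3.07 0.21 -0.34 -0.115
3.02 0.56 -0.34 -0.115
2.94 0.91 -0.34 -0.115
2.81 1.24 -0.34 -0.115
2.65 1.56 -0.34 -0.115
2.46 1.85 -0.34 -0.115
```

```bash
python3 -m crank '[8.5,0.8,-3,-0.3,-0.115, 8.5,1.1,-2.9,-0.3,-0.115, 8.5,1.4,-2.7,-0.3,-0.115, 8.5,1.7,-2.5,-0.3,-0.115, 8.5,2,-2.3,-0.3,-0.115, 8.5,2.3,-2.1,-0.3,-0.115, 8.5,2.5,-1.8,-0.3,-0.115, 8.5,2.7,-1.5,-0.3,-0.115]'
python3 -m crank '[8.5,2.8,-1.2,-0.3,-0.115, 8.5,3,-0.8,-0.3,-0.115, 8.5,3,-0.5,-0.3,-0.115, 8.5,3.1,-0.1,-0.3,-0.115, 8.5,3.1,0.2,-0.3,-0.115, 8.5,3,0.6,-0.3,-0.115, 8.5,2.9,0.9,-0.3,-0.115, 8.5,2.8,1.2,-0.3,-0.115]'
python3 -m crank '[8.5,2.7,1.6,0,-0.115, 8.5,2.5,1.9,0,-0.115, 8.5,0,4,0,0, 8.5,0,4,0,0, 8.5,0,4,0,0, 8.5,0,4,0,0, 8.5,0,4,0,0, 8.5,0,4,0,0]'
python3 plan.py .6 .09 .45 0 1
```

```text
time_s: 2.93
position: [0.4227, -0.1617, 0.4137]
tool_rot: [[0.838, 0.545, 0.0], [0.545, -0.838, -0.0], [0.0, 0.0, -1.0]]
ft_force: [0.2, -0.8, -0.7]
grip_width: 0.0848
gripper_force: 0.0
time_s: 3.6
position: [0.5635, 0.0394, 0.4376]
tool_rot: [[0.074, 0.997, 0.0], [0.997, -0.074, -0.0], [-0.0, 0.0, -1.0]]
ft_force: [0.6, -1.3, -0.1]
grip_width: 0.0849
gripper_force: 0.0
time_s: 4.27
position: [0.7397, 0.1106, 0.3681]
tool_rot: [[-0.15, 0.987, 0.066], [0.989, 0.149, 0.01], [0.0, 0.066, -0.998]]
ft_force: [0.4, -0.1, 0.5]
grip_width: 0.0853
gripper_force: 0.0
t 4.2667 q [ -0.8  43.8  12.7   0.7 119.7  -9. ] z-axis [ 0.066  0.01  -0.998] yaws x,y [98.6  8.6] F [ 0.4 -0.1  0.5]
0.05 -13.55 -9.11 0.0
```

```bash
python3 -m crank '[8.5,0,4,0,0, 8.5,0,4,0,0, 8.5,0,4,0,0, 8.5,0,4,0,0, 8.5,0,4,0,0, 8.5,0,4,0,0, 8.5,0,4,0,0, 8.5,0,4,0,0]'
python3 plan.py .6 .09 .45 0 1
```

```text
time_s: 4.93
position: [0.8334, 0.125, 0.2829]
tool_rot: [[-0.149, 0.963, 0.222], [0.989, 0.146, 0.033], [-0.0, 0.225, -0.974]]
ft_force: [-0.3, -0.5, 0.0]
grip_width: 0.085
gripper_force: 0.0
t 4.9333 q [-1.000e-01  5.080e+01  1.280e+01  2.000e+00  1.036e+02 -8.000e+00] z-axis [ 0.222  0.033 -0.974] yaws x,y [98.6  8.6] F [-0.3 -0.5  0. ]
0.02 -19.25 -21.59 0.0
```

```bash
python3 -m crank '[8.5,0,2,-3,0, 8.5,0,2,-3,0, 8.5,0,2,-3,0, 8.5,0,2,-3,0, 8.5,0,2,-3,0, 8.5,0,2,-3,0, 8.5,0,2,-3,0, 8.5,0,2,-3,0]'
python3 plan.py .6 .09 .45 0 1
```

```text
time_s: 5.6
position: [0.761, 0.1143, 0.4501]
tool_rot: [[-0.149, 0.928, 0.341], [0.989, 0.14, 0.051], [-0.0, 0.344, -0.939]]
ft_force: [0.9, -1.0, 0.3]
grip_width: 0.0847
gripper_force: 0.0
t 5.6 q [ -1.4  38.3  12.7   3.6 109.   -8.2] z-axis [ 0.341  0.051 -0.939] yaws x,y [98.6  8.6] F [ 0.9 -1.   0.3]
-0.0 -15.29 -5.6 0.0
```

```bash
python3 -m crank '[8.5,0,2,-3,0, 8.5,0,2,-3,0, 8.5,0,2,-3,0, 8.5,0,2,-3,0, 8.5,0,2,-3,0, 8.5,0,2,-3,0, 8.5,0,0,0,0, 2.5,0,0,0,0]'
python3 plan.py .6 .09 .45 0 1
```

```text
time_s: 6.27
position: [0.6944, 0.1045, 0.5544]
tool_rot: [[-0.149, 0.891, 0.43], [0.989, 0.135, 0.064], [-0.001, 0.434, -0.901]]
ft_force: [-0.2, -0.5, -1.2]
grip_width: 0.0749
gripper_force: 0.0
t 6.2667 q [ -2.9  29.7  12.7   5.3 112.2  -8.4] z-axis [ 0.43   0.064 -0.901] yaws x,y [98.6  8.6] F [-0.2 -0.5 -1.2]
-0.01 -13.13 5.25 0.0
```

```bash
python3 plan.py .441 -.001 .235 0 12
```

```text
t 6.2667 q [ -2.9  29.7  12.7   5.3 112.2  -8.4] z-axis [ 0.43   0.064 -0.901] yaws x,y [98.6  8.6] F [-0.2 -0.5 -1.2]
-0.55 -3.15 1.43 0.0
-0.55 -3.15 1.43 0.0
-0.55 -3.15 1.43 0.0
-0.55 -3.15 1.43 0.0
-0.55 -3.15 1.43 0.0
-0.55 -3.15 1.43 0.0
-0.55 -3.15 1.43 0.0
-0.55 -3.15 1.43 0.0
-0.55 -3.15 1.43 0.0
-0.55 -3.15 1.43 0.0
-0.55 -3.15 1.43 0.0
-0.55 -3.15 1.43 0.0
```

```bash
python3 -m crank '[5,-0.5,-3.1,1.4,0, 5,-0.5,-3.1,1.4,0, 5,-0.5,-3.1,1.4,0, 5,-0.5,-3.1,1.4,0, 5,-0.5,-3.1,1.4,0, 5,-0.5,-3.1,1.4,0, 5,-0.5,-3.1,1.4,0, 5,-0.5,-3.1,1.4,0]' 60
python3 -m crank '[5,-0.6,-3.3,1.4,0, 5,-0.6,-3.3,1.4,0, 5,-0.6,-3.3,1.4,0, 5,-0.6,-3.3,1.4,0, 5,0,0,0,0, 5,0,0,0,0, 5,0,0,0,0, 5,0,0,0,0]'
python3 - <<'E'
from rig import optics,spotter,env
from h import *
p=optics.get_image('wrist');cv2.imwrite('pics/w1.png',p['color'][...,::-1])
r=spotter.look_for(p,'lid_handle');print(r)
print(proj(p,[[.479,.004,.156]]))
for a in r[:2]: print(at_z(p,(a['at'][0]*640,a['at'][1]*400),.156))
print(env.observe()['position'],p['pose'][:3,3])
E
```

```text
time_s: 6.93
position: [0.5361, 0.0415, 0.3534]
tool_rot: [[-0.15, 0.892, 0.426], [0.989, 0.135, 0.065], [0.0, 0.431, -0.902]]
ft_force: [-0.5, -0.8, 0.3]
grip_width: 0.0499
gripper_force: 0.0
time_s: 7.6
position: [0.4486, 0.0035, 0.2493]
tool_rot: [[-0.15, 0.89, 0.43], [0.989, 0.136, 0.064], [-0.002, 0.434, -0.901]]
ft_force: [-0.4, -0.1, 0.1]
grip_width: 0.0502
gripper_force: 0.0
[{'at': [0.5723, 0.3767], 'score': 0.9}, {'at': [0.4902, 0.9022], 'score': 0.58}]
[[303.13476007 209.17412585]]
[0.53064508 0.05563192 0.156     ]
[ 0.51214268 -0.15856312  0.156     ]
[0.4482493  0.00372561 0.24906049] [0.37436021 0.07917639 0.37676818]
```

View pics/w1.png

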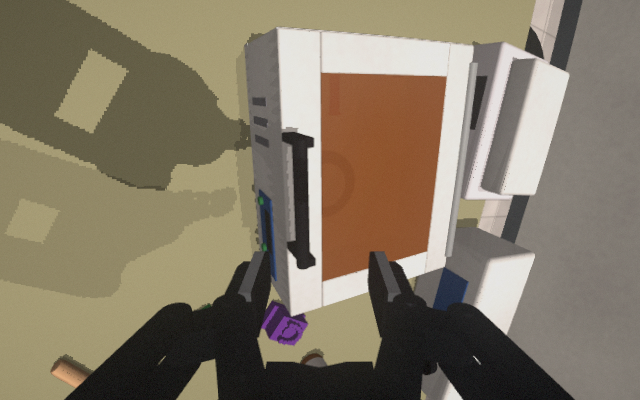

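```bash
python3 - <<'E'
from rig import optics
from h import *
p=optics.get_image('wrist')
for uv in [(298,137),(304,265),(301,201)]: print(at_z(p,uv,.160))
E
python3 plan.py .485 .008 .145 0 6
```

```text
[0.46487814 0.06182287 0.16      ]
[ 0.48404   -0.0445256  0.16     ]
[0.4738001  0.01253636 0.16      ]
t 7.75 q [-22.5   0.2 104.   16.   54.4 -38.1] z-axis [ 0.429  0.064 -0.901] yaws x,y [98.6  8.7] F [ 0.8 -0.7  0.3]
-0.02 -0.19 1.83 0.0
-0.02 -0.19 1.83 0.0
-0.02 -0.19 1.83 0.0
-0.02 -0.19 1.83 0.0
-0.02 -0.19 1.83 0.0
-0.02 -0.19 1.83 0.0
```

```bash
python3 -m crank '[5,0,-0.25,1.8,0, 5,0,-0.25,1.8,0, 5,0,-0.25,1.8,0, 5,0,-0.25,1.8,0, 5,0,-0.25,1.8,0, 5,0,-0.25,1.8,0, 5,0,0,0,0, 5,0,0,0,0]' 40
python3 -m crank '[0.8,0,0,0,0, 0.8,0,0,0,0, 0.8,0,0,0,0, 0.8,0,0,0,0, 0.8,0,0,0,0, 0.8,0,0,0,0, 0.8,0,0,0,0, 0.8,0,0,0,0]' 40
```

```text
time_s: 8.42
position: [0.4802, 0.0089, 0.1442]
tool_rot: [[-0.15, 0.892, 0.427], [0.989, 0.135, 0.065], [0.0, 0.432, -0.902]]
ft_force: [-0.5, -0.1, 0.8]
grip_width: 0.0501
gripper_force: 0.0
time_s: 9.08
position: [0.4816, 0.0086, 0.1463]
tool_rot: [[-0.149, 0.889, 0.433], [0.989, 0.135, 0.064], [-0.002, 0.437, -0.899]]
ft_force: [5.8, 5.3, 3.7]
grip_width: 0.0102
gripper_force: 39.1
```

```bash
python3 - <<'E'
import numpy as np
r=22.85;ph=np.radians(10.1+np.linspace(0,72,17))
P=np.c_[-r*np.cos(ph),r*np.sin(ph)];d=np.diff(P,axis=0)
print(np.c_[.9*d[:,0]+.434*d[:,1],.434*d[:,0]-.9*d[:,1]].round(2).tolist())
E
```

```text
[[1.11, -1.41], [1.21, -1.32], [1.31, -1.22], [1.4, -1.11], [1.49, -1.0], [1.56, -0.88], [1.63, -0.75], [1.68, -0.63], [1.72, -0.49], [1.76, -0.35], [1.78, -0.22], [1.79, -0.08], [1.79, 0.07], [1.78, 0.21], [1.76, 0.34], [1.73, 0.48]]
```

```bash
python3 -m crank '[0.8,0,1.1,-1.4,0, 0.8,0,1.2,-1.3,0, 0.8,0,1.3,-1.2,0, 0.8,0,1.4,-1.1,0, 0.8,0,1.5,-1.0,0, 0.8,0,1.55,-0.9,0, 0.8,0,1.65,-0.75,0, 0.8,0,1.7,-0.6,0]' 60
python3 plan.py .5 0 .3 0 1
```

```text
time_s: 9.75
position: [0.5429, 0.0185, 0.2685]
tool_rot: [[-0.151, 0.895, 0.421], [0.989, 0.137, 0.063], [-0.001, 0.425, -0.905]]
ft_force: [-24.7, -5.8, 11.9]
grip_width: 0.0095
gripper_force: 63.1
t 9.75 q [-15.4   9.5  89.8  11.7  58.  -28.3] z-axis [ 0.421  0.063 -0.905] yaws x,y [98.7  8.7] F [-24.7  -5.8  11.9]
-1.19 -2.75 -4.77 0.0
```

```bash
python3 -m crank '[0.8,0,1.7,-0.6,0, 0.8,0,1.75,-0.45,0, 0.8,0,1.75,-0.3,0, 0.8,0,1.75,-0.1,0, 0.8,0,1.8,0.05,0, 0.8,0,1.75,0.2,0, 0.8,0,0,0,0, 0.8,0,0,0,0]' 60
python3 plan.py .5 0 .3 0 1
```

```text
time_s: 10.42
position: [0.6321, 0.0328, 0.3248]
tool_rot: [[-0.151, 0.893, 0.423], [0.989, 0.136, 0.065], [0.0, 0.428, -0.904]]
ft_force: [-4.9, 5.2, 2.8]
grip_width: 0.0095
gripper_force: 62.4
t 10.4167 q [-11.2  16.8  70.6   9.   68.9 -21.4] z-axis [ 0.423  0.065 -0.904] yaws x,y [98.7  8.7] F [-4.9  5.2  2.8]
-1.25 -13.31 -3.56 0.0
```

```bash
python3 -m crank '[0.8,0,1.0,0.15,0, 0.8,0,1.0,0.2,0, 0.8,0,1.0,0.25,0, 0.8,0,0.8,0.25,0, 0.8,0,0.5,0.15,0, 0.8,0,0,0,0, 0.8,0,0,0,0, 0.8,0,0,0,0]' 60
python3 plan.py .5 0 .3 0 1
```

```text
time_s: 11.08
position: [0.6725, 0.0392, 0.3347]
tool_rot: [[-0.151, 0.895, 0.419], [0.989, 0.137, 0.064], [0.0, 0.424, -0.906]]
ft_force: [-33.6, -0.2, 11.5]
grip_width: 0.0093
gripper_force: 63.8
t 11.0833 q [ -9.7  21.   62.6   8.1  72.6 -19.2] z-axis [ 0.419  0.064 -0.906] yaws x,y [98.7  8.7] F [-33.6  -0.2  11.5]
-1.27 -17.46 -4.34 0.0
```

```bash
python3 -m crank '[0.8,0,-0.6,-0.2,0, 0.8,0,-0.8,-0.25,0, 0.8,0,-0.8,-0.2,0, 0.8,0,-0.8,-0.2,0, 0.8,0,-0.7,-0.1,0, 0.8,0,-0.5,-0.1,0, 0.8,0,0,0,0, 0.8,0,0,0,0]' 60
python3 plan.py .5 0 .3 0 1
```

```text
time_s: 11.75
position: [0.6356, 0.0331, 0.3265]
tool_rot: [[-0.15, 0.89, 0.431], [0.989, 0.135, 0.066], [0.001, 0.436, -0.9]]
ft_force: [2.1, 5.9, 1.1]
grip_width: 0.0093
gripper_force: 61.2
t 11.75 q [-11.2  16.9  70.3   9.2  68.6 -21.3] z-axis [ 0.431  0.066 -0.9  ] yaws x,y [98.6  8.6] F [2.1 5.9 1.1]
-1.24 -13.67 -3.67 0.0
```

```bash
python3 -m crank '[0.8,0,-0.2,0,0, 0.8,0,-0.2,0,0, 0.8,0,0,0,0, 0.8,0,0,0,0, 0.8,0,0,0,0, 0.8,0,0,0,0, 0.8,0,0,0,0, 0.8,0,0,0,0]' 60
python3 plan.py .5 0 .3 0 1
```

```text
time_s: 12.42
position: [0.6326, 0.0324, 0.3259]
tool_rot: [[-0.15, 0.889, 0.433], [0.989, 0.136, 0.065], [-0.001, 0.438, -0.899]]
ft_force: [1.2, 5.7, 6.6]
grip_width: 0.0092
gripper_force: 61.1
t 12.4167 q [-11.3  16.5  70.9   9.2  68.2 -21.6] z-axis [ 0.433  0.065 -0.899] yaws x,y [98.7  8.7] F [1.2 5.7 6.6]
-1.2 -13.36 -3.61 0.0
```

```bash
python3 -m crank '[0.8,0,-0.2,0,0, 0.8,0,-0.2,0,0, 0.8,0,0,0,0, 0.8,0,0,0,0, 0.8,0,0,0,0, 0.8,0,0,0,0, 0.8,0,0,0,0, 0.8,0,0,0,0]' 60
python3 plan.py .5 0 .3 0 1
```

```text
time_s: 13.08
position: [0.6295, 0.0318, 0.3249]
tool_rot: [[-0.15, 0.888, 0.435], [0.989, 0.136, 0.065], [-0.001, 0.439, -0.898]]
ft_force: [2.3, 6.3, 9.2]
grip_width: 0.0092
gripper_force: 61.2
t 13.0833 q [-11.4  16.2  71.6   9.3  67.7 -21.8] z-axis [ 0.435  0.065 -0.898] yaws x,y [98.6  8.7] F [2.3 6.3 9.2]
-1.2 -13.02 -3.6 0.0
```

```bash
python3 - <<'E'
from rig import optics,spotter
from h import *
a=[]
for n,b in [('scene',(slice(60,300),slice(180,500))),('top',(slice(60,300),slice(170,490)))]:
    p=optics.get_image(n);a.append(cv2.resize(p['color'][b][...,::-1],(640,480))[:, :400 if 0 else 640])
cv2.imwrite('pics/lk.png',cv2.resize(np.hstack(a),(800,300)))
E
```

```text
(no output)
```

View pics/lk.png

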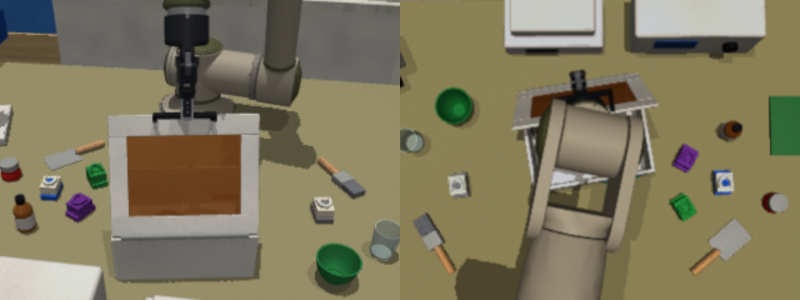

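```bash
python3 -m crank '[2.6,0,0,0,0, 2.6,0,0,0,0, 2.6,0,0,0,0, 2.6,0,0,0,0, 2.6,0,0,-1,0, 2.6,0,0,-2,0, 2.6,0,0,-3,0, 2.6,0,0,-3,0]'
python3 plan.py .5 0 .3 0 1
python3 - <<'E'
from rig import optics,spotter
from h import *
for i in range(2):
  p=optics.get_image('wrist');r=spotter.look_for(p,'lid_handle');print(r[:2])
cv2.imwrite('pics/w2.png',p['color'][...,::-1])
E
```

```text
time_s: 13.85
position: [0.5885, 0.0251, 0.403]
tool_rot: [[-0.149, 0.893, 0.424], [0.989, 0.135, 0.064], [0.0, 0.429, -0.903]]
ft_force: [1.2, 0.5, -0.1]
grip_width: 0.0264
gripper_force: 0.0
t 13.85 q [-13.2  10.7  66.4   9.3  79.2 -21.6] z-axis [ 0.424  0.064 -0.903] yaws x,y [98.6  8.6] F [ 1.2  0.5 -0.1]
-1.17 -12.66 5.38 0.0
[{'at': [0.4628, 0.4163], 'score': 0.82}, {'at': [0.3511, 0.3848], 'score': 0.6}]
[{'at': [0.4573, 0.3983], 'score': 0.75}]
```

View pics/w2.png

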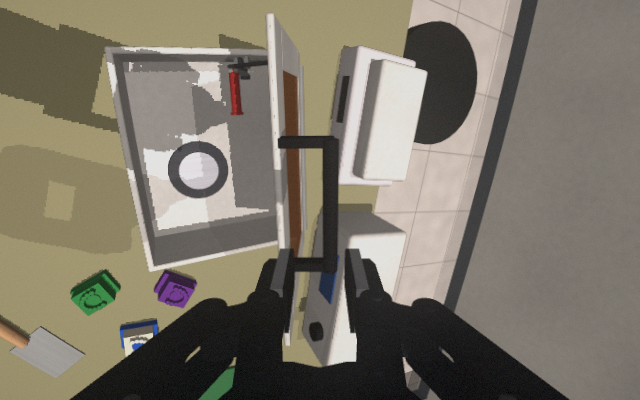

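```bash
python3 - <<'E'
from rig import optics,spotter
from h import *
p=optics.get_image('wrist')
print('plate',at_z(p,(198,169),.021),'knee',[at_z(p,u,.134).round(4) for u in [(236,92),(234,72),(237,113)]])
for q in ['plate','knee','lid_handle']:
    r=spotter.look_for(p,q);print(q,[(a['score'],a['at'][0]*640,a['at'][1]*400) for a in r[:2]])
c=[(-.107,.132),(-.107,-.132)]
print('box top corners fl,fr',at_z(p,(108,48),.113).round(4),at_z(p,(150,270),.113).round(4))
print('model dot?')
E
python3 plan.py .48 -.31 .25 -1.57 16
```

```text
plate [ 0.56644489 -0.00433571  0.021     ] knee [array([0.5944, 0.1147, 0.134 ]), array([0.5904, 0.1369, 0.134 ]), array([0.5975, 0.0903, 0.134 ])]
plate [(0.88, 223.424, 155.20000000000002)]
knee [(0.8, 236.032, 89.2)]
lid_handle [(0.98, 296.512, 165.2)]
box top corners fl,fr [0.4585 0.143  0.113 ] [ 0.4999 -0.1243  0.113 ]
model dot?
t 14.25 q [-13.1  10.8  66.5   9.4  78.9 -21.6] z-axis [ 0.425  0.065 -0.903] yaws x,y [98.6  8.6] F [-0.6 -0.4 -0.2]
-1.97 -1.3 0.43 -0.098
-1.83 -1.49 0.43 -0.098
-1.68 -1.66 0.43 -0.098
-1.51 -1.82 0.43 -0.098
-1.32 -1.96 0.43 -0.098
-1.12 -2.08 0.43 -0.098
-0.92 -2.18 0.43 -0.098
-0.7 -2.26 0.43 -0.098
-0.47 -2.31 0.43 -0.098
-0.24 -2.35 0.43 -0.098
-0.01 -2.36 0.43 -0.098
0.22 -2.35 0.43 -0.098
0.45 -2.32 0.43 -0.098
0.67 -2.26 0.43 -0.098
0.89 -2.19 0.43 -0.098
1.1 -2.09 0.43 -0.098
```

```bash
python3 plan.py .42 -.32 .2 1.571 16
```

```text
t 14.25 q [-13.1  10.8  66.5   9.4  78.9 -21.6] z-axis [ 0.425  0.065 -0.903] yaws x,y [98.6  8.6] F [-0.6 -0.4 -0.2]
-1.98 -1.78 0.55 0.098
-2.14 -1.58 0.55 0.098
-2.29 -1.36 0.55 0.098
-2.41 -1.13 0.55 0.098
-2.51 -0.89 0.55 0.098
-2.58 -0.64 0.55 0.098
-2.63 -0.38 0.55 0.098
-2.66 -0.12 0.55 0.098
-2.66 0.14 0.55 0.098
-2.63 0.4 0.55 0.098
-2.58 0.65 0.55 0.098
-2.5 0.9 0.55 0.098
-2.4 1.15 0.55 0.098
-2.28 1.37 0.55 0.098
-2.13 1.59 0.55 0.098
-1.96 1.79 0.55 0.098
```

```bash
python3 -m crank '[7,-2,-1.8,0.4,0.098, 7,-2.1,-1.6,0.4,0.098, 7,-2.3,-1.4,0.4,0.098, 7,-2.4,-1.1,0.4,0.098, 7,-2.5,-0.9,0.55,0.098, 7,-2.6,-0.6,0.55,0.098, 7,-2.6,-0.4,0.55,0.098, 7,-2.7,-0.1,0.55,0.098]'
python3 -m crank '[7,-2.7,0.1,0.55,0.098, 7,-2.6,0.4,0.55,0.098, 7,-2.6,0.6,0.55,0.098, 7,-2.5,0.9,0.55,0.098, 7,-2.4,1.1,0.55,0.098, 7,-2.3,1.4,0.55,0.098, 7,-2.1,1.6,0.55,0.098, 7,-2,1.8,0.55,0.101]'
python3 -m crank '[7,0,0,0,0, 7,0,0,0,0, 7,0,0,0,0, 7,0,0,0,0, 7,0,0,0,0, 7,0,0,0,0, 7,0,0,0,0, 7,0,0,0,0]'
python3 plan.py .434 -.32 .119 0 4
python3 - <<'E'
from rig import optics,spotter
from h import *
p=optics.get_image('wrist');cv2.imwrite('pics/w3.png',p['color'][...,::-1])
for a in spotter.look_for(p,'model'): u=(a['at'][0]*640,a['at'][1]*400);print(a['score'],u,at_z(p,u,.03))
print(proj(p,[[.477,-.313,.044]]))
E
```

```text
time_s: 14.92
position: [0.5018, -0.1488, 0.3055]
tool_rot: [[0.527, 0.735, 0.426], [0.792, -0.607, 0.065], [0.307, 0.303, -0.902]]
ft_force: [2.0, -1.4, 0.0]
grip_width: 0.0699
gripper_force: 0.0
time_s: 15.58
position: [0.4166, -0.3215, 0.204]
tool_rot: [[0.893, 0.145, 0.427], [0.13, -0.989, 0.066], [0.432, -0.003, -0.902]]
ft_force: [1.1, 1.2, -0.6]
grip_width: 0.0698
gripper_force: 0.0
time_s: 16.25
position: [0.4175, -0.3204, 0.2056]
tool_rot: [[0.891, 0.15, 0.428], [0.136, -0.989, 0.064], [0.433, 0.001, -0.902]]
ft_force: [0.4, -1.0, 0.6]
grip_width: 0.0698
gripper_force: 0.0
t 16.25 q [-62.6  15.3  93.5  26.8  65.    8.6] z-axis [ 0.428  0.064 -0.902] yaws x,y [  8.7 -81.4] F [ 0.4 -1.   0.6]
-0.57 0.05 2.13 0.0
-0.57 0.05 2.13 0.0
-0.57 0.05 2.13 0.0
-0.57 0.05 2.13 0.0
0.96 (253.12, 131.0) [ 0.53613846 -0.22506093  0.03      ]
0.92 (227.392, 233.2) [ 0.41934017 -0.21743547  0.03      ]
0.6 (321.472, 196.2) [ 0.47454147 -0.31210377  0.03      ]
[[322.75723332 192.31641312]]
```

View pics/w3.png

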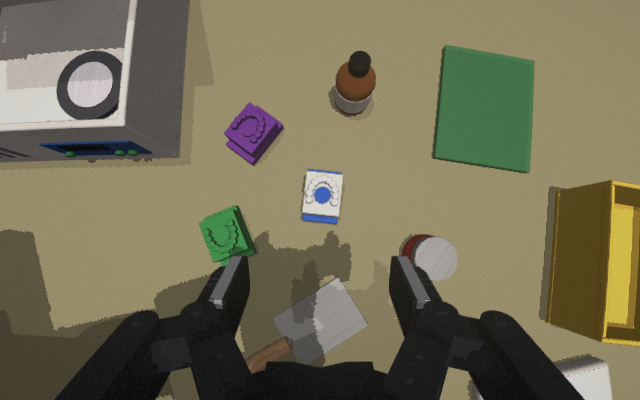

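```bash
python3 plan.py .483 -.312 .012 0 8
```

```text
t 16.35 q [-62.6  15.3  93.5  26.8  65.    8.6] z-axis [ 0.428  0.064 -0.902] yaws x,y [  8.6 -81.4] F [-0.3 -1.2  0.4]
-0.3 0.02 2.54 0.0
-0.3 0.02 2.54 0.0
-0.3 0.02 2.54 0.0
-0.3 0.02 2.54 0.0
-0.3 0.02 2.54 0.0
-0.3 0.02 2.54 0.0
-0.3 0.02 2.54 0.0
-0.3 0.02 2.54 0.0
```

```bash
python3 -m crank '[6.4,-0.8,0,2.5,0, 6.4,-0.8,0,2.5,0, 6.4,-0.8,0.15,2.5,0, 6.4,0,0,2.5,0, 6.4,0,0,2.6,0, 6.4,0,0,2.6,0, 6.4,0,0,2.6,0, 6.4,0,0,2.5,0]' 40
python3 -m crank '[3,0,0,0,0, 3,0,0,0,0, 3,0,0,0,0, 3,0,0,0,0, 3,0,0,0,0, 3,0,0,0,0, 3,0,0,0,0, 3,0,0,0,0]' 40
python3 plan.py .57 -.006 .032 0 8
```

```text
time_s: 17.02
position: [0.4835, -0.3123, 0.0107]
tool_rot: [[0.892, 0.149, 0.427], [0.135, -0.989, 0.064], [0.432, 0.0, -0.902]]
ft_force: [0.2, -0.8, -0.3]
grip_width: 0.064
gripper_force: 0.0
time_s: 17.68
position: [0.4829, -0.3125, 0.0123]
tool_rot: [[0.891, 0.149, 0.428], [0.135, -0.989, 0.064], [0.433, 0.001, -0.902]]
ft_force: [-0.2, 0.1, -1.4]
grip_width: 0.0406
gripper_force: 41.6
t 17.6833 q [-55.1  35.5 100.2  38.2  38.8  -2.8] z-axis [ 0.428  0.064 -0.902] yaws x,y [  8.6 -81.4] F [-0.2  0.1 -1.4]
1.59 -3.63 0.49 0.0
1.59 -3.63 0.49 0.0
1.59 -3.63 0.49 0.0
1.59 -3.63 0.49 0.0
1.59 -3.63 0.49 0.0
1.59 -3.63 0.49 0.0
1.59 -3.63 0.49 0.0
1.59 -3.63 0.49 0.0
```

```bash
python3 -m crank '[3,0.8,0,-1.7,0, 3,1.3,0,-2.7,0, 3,1.5,0,-3.1,0, 3,1.5,0,-3.1,0, 3,1.3,0,-2.7,0, 3,0.8,0,-1.7,0, 3,0,0,0,0, 3,0,0,0,0]' 40
python3 plan.py .52 -.013 .21 0 12
```

```text
time_s: 18.35
position: [0.4829, -0.3123, 0.1788]
tool_rot: [[0.891, 0.15, 0.428], [0.136, -0.989, 0.063], [0.433, 0.002, -0.901]]
ft_force: [-1.0, 0.4, -1.7]
grip_width: 0.0401
gripper_force: 41.7
t 18.35 q [-55.1  20.9  89.9  26.6  59.9  14.7] z-axis [ 0.428  0.063 -0.901] yaws x,y [  8.7 -81.4] F [-1.   0.4 -1.7]
0.73 -2.42 0.06 0.0
0.73 -2.42 0.06 0.0
0.73 -2.42 0.06 0.0
0.73 -2.42 0.06 0.0
0.73 -2.42 0.06 0.0
0.73 -2.42 0.06 0.0
0.73 -2.42 0.06 0.0
0.73 -2.42 0.06 0.0
0.73 -2.42 0.06 0.0
0.73 -2.42 0.06 0.0
0.73 -2.42 0.06 0.0
0.73 -2.42 0.06 0.0
```

```bash
python3 -m crank '[3,0.4,-1.5,0,0, 3,0.7,-2.4,0,0, 3,0.8,-2.5,0,0, 3,0.8,-2.5,0,0, 3,0.8,-2.5,0.1,0, 3,0.8,-2.5,0.1,0, 3,0.8,-2.5,0.1,0, 3,0.8,-2.5,0.1,0]' 40
python3 -m crank '[3,0.8,-2.5,0.1,0, 3,0.8,-2.5,0.1,0, 3,0.8,-2.5,0.1,0, 3,0.6,-2,0,0, 3,0.2,-1,0,0, 3,0,0,0,0, 3,0,0,0,0, 3,0,0,0,0]' 40
python3 plan.py .579 -.006 .16 0 6
python3 - <<'E'
from rig import optics,spotter
from h import *
p=optics.get_image('wrist');cv2.imwrite('pics/w4.png',p['color'][...,::-1])
E
```

```text
time_s: 19.02
position: [0.5082, -0.1148, 0.1986]
tool_rot: [[0.893, 0.15, 0.425], [0.134, -0.989, 0.066], [0.43, -0.002, -0.903]]
ft_force: [-0.1, 1.0, -1.0]
grip_width: 0.0406
gripper_force: 41.6
time_s: 19.68
position: [0.5227, -0.009, 0.2103]
tool_rot: [[0.892, 0.149, 0.426], [0.135, -0.989, 0.065], [0.431, -0.001, -0.902]]
ft_force: [-0.3, -0.3, -1.2]
grip_width: 0.0405
gripper_force: 41.6
t 19.6833 q [-20.1  10.8  98.8  16.   48.7  53.1] z-axis [ 0.426  0.065 -0.902] yaws x,y [  8.6 -81.4] F [-0.3 -0.3 -1.2]
0.48 0.09 1.16 0.0
0.48 0.09 1.16 0.0
0.48 0.09 1.16 0.0
0.48 0.09 1.16 0.0
0.48 0.09 1.16 0.0
0.48 0.09 1.16 0.0
```

View pics/w4.png

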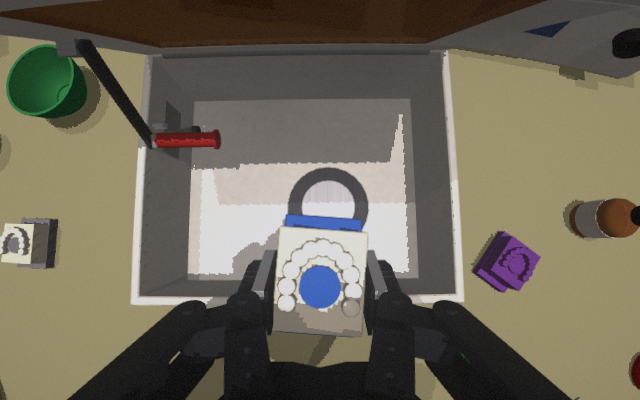

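```bash
python3 - <<'E'
from rig import optics
from h import *
p=optics.get_image('wrist')
print('plate',at_z(p,(328.5,207),.021),'L',at_z(p,(288,205),.021),'R',at_z(p,(369,205),.021),'back',at_z(p,(329,167),.021))
print('knee',at_z(p,(188,139),.134),at_z(p,(155,139),.134),at_z(p,(219,139),.134))
E
```

```text
plate [ 0.57043288 -0.01044809  0.021     ] L [0.56586056 0.03522828 0.021     ] R [ 0.57949563 -0.0555062   0.021     ] back [ 0.61613944 -0.00431549  0.021     ]
knee [0.59692408 0.1102598  0.134     ] [0.59320787 0.13740285 0.134     ] [0.60042257 0.08525055 0.134     ]
```

```bash
python3 -m crank '[3,0.5,0.1,0.8,0, 3,0.6,0.2,1.3,0, 3,0.5,0.2,1.3,0, 3,0.5,0.2,1.2,0, 3,0.4,0.1,1.2,0, 3,0.3,0,1.0,0, 3,0,0,0,0, 3,0,0,0,0]' 40
python3 plan.py .578 -.009 .037 0 6
```

```text
time_s: 20.45
position: [0.5784, -0.0087, 0.1614]
tool_rot: [[0.892, 0.149, 0.427], [0.135, -0.989, 0.065], [0.431, -0.0, -0.902]]
ft_force: [-0.3, 0.0, -0.1]
grip_width: 0.0404
gripper_force: 41.6
t 20.45 q [-17.6  19.6  95.5  16.3  42.8  54. ] z-axis [ 0.427  0.065 -0.902] yaws x,y [  8.6 -81.4] F [-0.3  0.  -0.1]
-0.9 0.0 1.87 0.0
-0.9 0.0 1.87 0.0
-0.9 0.0 1.87 0.0
-0.9 0.0 1.87 0.0
-0.9 0.0 1.87 0.0
-0.9 0.0 1.87 0.0
```

```bash
python3 -m crank '[3,-0.9,0,1.9,0, 3,-0.9,0,1.9,0, 3,-0.9,0,1.9,0, 3,-0.9,0,1.9,0, 3,-0.9,0,1.9,0, 3,-0.7,0,1.4,0, 3,-0.2,0,0.4,0, 3,0,0,0,0]' 40
python3 plan.py .578 -.009 .033 0 1
```

```text
time_s: 21.12
position: [0.5783, -0.0087, 0.0364]
tool_rot: [[0.892, 0.149, 0.427], [0.134, -0.989, 0.065], [0.431, -0.0, -0.902]]
ft_force: [-0.1, 0.4, -1.0]
grip_width: 0.0402
gripper_force: 41.6
t 21.1167 q [-17.6  31.2 103.7  27.6  24.3  40.7] z-axis [ 0.427  0.065 -0.902] yaws x,y [  8.6 -81.4] F [-0.1  0.4 -1. ]
-0.18 0.03 0.3 0.0
```

```bash
python3 -m crank '[3,-0.1,0,0.2,0, 3,-0.05,0,0.1,0, 3,0,0,0,0, 3,0,0,0,0, 3,0,0,0,0, 3,0,0,0,0, 3,0,0,0,0, 3,0,0,0,0]' 40
python3 plan.py .578 -.009 .033 0 1
```

```text
time_s: 21.78
position: [0.5786, -0.0086, 0.0336]
tool_rot: [[0.891, 0.149, 0.428], [0.135, -0.989, 0.064], [0.433, 0.0, -0.902]]
ft_force: [0.3, 0.1, -1.2]
grip_width: 0.0402
gripper_force: 41.6
t 21.7833 q [-17.6  31.6 103.8  28.1  23.9  40.1] z-axis [ 0.428  0.064 -0.902] yaws x,y [  8.6 -81.4] F [ 0.3  0.1 -1.2]
-0.08 0.03 0.02 0.0
```

```bash
python3 -m crank '[3,-0.05,0,0.1,0, 3,-0.05,0,0.1,0, 3,0,0,0,0, 3,0,0,0,0, 3,0,0,0,0, 3,0,0,0,0, 3,0,0,0,0, 3,0,0,0,0]' 40
python3 plan.py .578 -.009 .033 0 1
```

```text
time_s: 22.45
position: [0.5788, -0.0086, 0.0324]
tool_rot: [[0.891, 0.149, 0.43], [0.135, -0.989, 0.064], [0.434, 0.001, -0.901]]
ft_force: [-4.4, 1.4, 11.9]
grip_width: 0.0403
gripper_force: 43.2
t 22.45 q [-17.6  31.7 103.9  28.5  23.6  39.6] z-axis [ 0.43   0.064 -0.901] yaws x,y [  8.6 -81.4] F [-4.4  1.4 11.9]
-0.05 0.03 -0.09 0.0
```

Contact. Release and withdraw along the tool axis.

```bash
python3 -m crank '[3,0.02,0,-0.05,0, 6.2,0,0,0,0, 6.2,0,0,0,0, 6.2,0,0,0,0, 6.2,0,0,0,0, 6.2,0,0,-1,0, 6.2,0,0,-2,0, 6.2,0,0,-3,0]'
python3 -m crank '[6.2,0,0,-3,0, 6.2,0,0,-3,0, 6.2,0,0,-3,0, 6.2,0,0,-3,0, 6.2,0,0,-3,0, 6.2,0,0,-2,0, 6.2,0,0,-0,0, 6.2,0,0,0,0]'
python3 - <<'E'
from rig import optics,spotter
from h import *
p=optics.get_image('wrist');cv2.imwrite('pics/w5.png',p['color'][...,::-1])
E
python3 plan.py .578 -.009 .033 0 1
```

```text
time_s: 23.12
position: [0.5519, -0.0124, 0.0852]
tool_rot: [[0.893, 0.149, 0.425], [0.135, -0.989, 0.065], [0.43, -0.001, -0.903]]
ft_force: [-0.2, -0.9, 0.2]
grip_width: 0.0621
gripper_force: 0.0
time_s: 23.78
position: [0.4798, -0.0236, 0.24]
tool_rot: [[0.891, 0.149, 0.429], [0.135, -0.989, 0.063], [0.434, 0.002, -0.901]]
ft_force: [0.3, -0.5, -0.3]
grip_width: 0.0622
gripper_force: 0.0
t 23.8333 q [-24.6   4.6 101.2  17.1  53.6  49.2] z-axis [ 0.427  0.064 -0.902] yaws x,y [  8.6 -81.4] F [-0.7  0.3 -0.6]
0.06 0.03 22.86 0.0
```

View pics/w5.png

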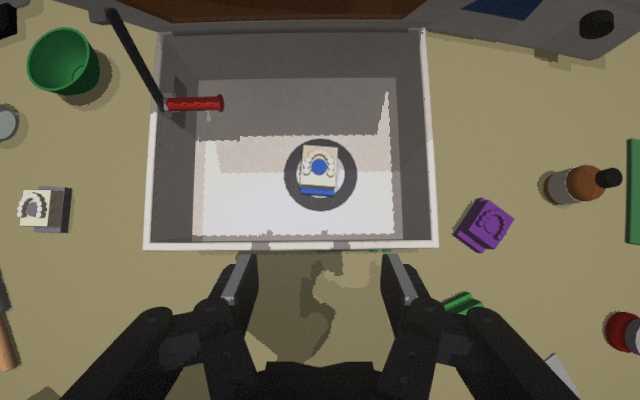

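```bash
python3 plan.py .49 .03 .47 -.8 8;  python3 - <<'E'
from rig import optics
from h import *
p=optics.get_image('wrist')
print('knee',at_z(p,(195,103),.134),at_z(p,(168,103),.134),at_z(p,(222,103),.134))
print('model',at_z(p,(320,166),.065))
E
```

```text
t 23.8333 q [-24.6   4.6 101.2  17.1  53.6  49.2] z-axis [ 0.427  0.064 -0.902] yaws x,y [  8.6 -81.4] F [-0.7  0.3 -0.6]
1.45 -0.64 -2.51 -0.1
1.51 -0.49 -2.51 -0.1
1.55 -0.34 -2.51 -0.1
1.58 -0.18 -2.51 -0.1
1.59 -0.02 -2.51 -0.1
1.58 0.14 -2.51 -0.1
1.56 0.29 -2.51 -0.1
1.52 0.45 -2.51 -0.1
knee [0.59520069 0.11049572 0.134     ] [0.59191855 0.13565178 0.134     ] [0.59853207 0.08573598 0.134     ]
model [ 0.56933659 -0.00860973  0.065     ]
```

```bash
python3 -m crank '[6,1.4,-0.6,-2.5,-0.1, 6,1.5,-0.5,-2.5,-0.1, 6,1.5,-0.3,-2.5,-0.1, 6,1.6,-0.2,-2.5,-0.1, 6,1.6,0,-2.5,-0.1, 6,1.6,0.1,-2.5,-0.1, 6,1.6,0.3,-2.5,-0.1, 6,1.5,0.4,-2.5,-0.1]'
python3 plan.py .67 .1 .55 -.771 7
```

```text
time_s: 24.55
position: [0.4903, 0.0303, 0.4692]
tool_rot: [[0.511, 0.747, 0.425], [0.806, -0.588, 0.065], [0.299, 0.309, -0.903]]
ft_force: [0.2, 0.3, 0.1]
grip_width: 0.0602
gripper_force: 0.0
t 24.55 q [-15.9  -0.2  68.4  10.3  88.4  21.2] z-axis [ 0.425  0.065 -0.903] yaws x,y [ 57.6 -38.2] F [0.2 0.3 0.1]
2.46 1.69 0.11 -0.11
2.26 1.95 0.11 -0.11
2.03 2.19 0.11 -0.11
1.78 2.4 0.11 -0.11
1.5 2.58 0.11 -0.11
1.21 2.73 0.11 -0.11
0.9 2.84 0.11 -0.11
```

```bash
python3 -m crank '[6,2.5,1.7,0,-0.11, 6,2.3,1.9,0,-0.11, 6,2,2.2,0,-0.11, 6,1.8,2.4,0,-0.11, 6,1.5,2.6,0,-0.11, 6,1.2,2.7,0,-0.11, 6,0.9,2.8,0,-0.111, 6,0,2.5,-2.5,0]'
python3 -m crank '[6,0,2,-3,0, 6,0,2,-3,0, 6,0,2,-3,0, 6,0,2,-3,0, 6,0,2,-3,0, 6,0,2,-3,0, 6,0,2,-3,0, 6,0,2,-3,0]'
python3 plan.py .67 .1 .55 0 1
```

```text
time_s: 25.22
position: [0.673, 0.1004, 0.5725]
tool_rot: [[-0.156, 0.891, 0.426], [0.988, 0.141, 0.067], [0.0, 0.431, -0.902]]
ft_force: [15.9, 5.6, 78.3]
grip_width: 0.0598
gripper_force: 0.0
time_s: 25.88
position: [0.5682, 0.0845, 0.6868]
tool_rot: [[-0.149, 0.821, 0.551], [0.989, 0.125, 0.082], [-0.001, 0.558, -0.83]]
ft_force: [0.2, -0.7, -0.1]
grip_width: 0.06
gripper_force: 0.0
t 25.8833 q [ -7.4  16.6  12.7   9.9 117.5  -8.8] z-axis [ 0.551  0.082 -0.83 ] yaws x,y [98.6  8.6] F [ 0.2 -0.7 -0.1]
0.03 0.92 17.09 0.0
```

```bash
python3 plan.py .46 .09 .41 0 8
```

```text
t 25.8833 q [ -7.4  16.6  12.7   9.9 117.5  -8.8] z-axis [ 0.551  0.082 -0.83 ] yaws x,y [98.6  8.6] F [ 0.2 -0.7 -0.1]
0.27 -3.03 2.13 0.0
0.27 -3.03 2.13 0.0
0.27 -3.03 2.13 0.0
0.27 -3.03 2.13 0.0
0.27 -3.03 2.13 0.0
0.27 -3.03 2.13 0.0
0.27 -3.03 2.13 0.0
0.27 -3.03 2.13 0.0
```

```bash
python3 -m crank '[4.5,0.3,-2,1.4,0, 4.5,0.3,-3,2.1,0, 4.5,0.3,-3.1,2.1,0, 4.5,0.3,-3.1,2.1,0, 4.5,0.3,-3.1,2.1,0, 4.5,0.3,-3.1,2.1,0, 4.5,0.3,-3.1,2.1,0, 4.5,0.2,-3,2.1,0]'
python3 plan.py .516 .098 .252 0 8
```

```text
time_s: 26.55
position: [0.463, 0.0913, 0.4266]
tool_rot: [[-0.149, 0.822, 0.55], [0.989, 0.124, 0.083], [-0.0, 0.556, -0.831]]
ft_force: [1.4, -1.1, 0.3]
grip_width: 0.045
gripper_force: 0.0
t 26.55 q [ -8.6  -6.2  83.5  10.   70.3 -17.9] z-axis [ 0.55   0.083 -0.831] yaws x,y [98.6  8.6] F [ 1.4 -1.1  0.3]
-0.01 -0.66 2.18 0.0
-0.01 -0.66 2.18 0.0
-0.01 -0.66 2.18 0.0
-0.01 -0.66 2.18 0.0
-0.01 -0.66 2.18 0.0
-0.01 -0.66 2.18 0.0
-0.01 -0.66 2.18 0.0
-0.01 -0.66 2.18 0.0
```

```bash
python3 -m crank '[4.5,0,-0.7,2,0, 4.5,0,-0.7,2.2,0, 4.5,0,-0.7,2.2,0, 4.5,0,-0.7,2.2,0, 4.5,0,-0.7,2.2,0, 4.5,0,-0.6,2.2,0, 4.5,0,-0.6,2.2,0, 4.5,0,-0.6,2.1,0]'
python3 -m crank '[4.5,0,0,0,0, 4.5,0,0,0,0, 4.5,0,0,0,0, 4.5,0,0,0,0, 4.5,0,0,0,0, 4.5,0,0,0,0, 4.5,0,0,0,0, 4.5,0,0,0,0]'
python3 - <<'E'
from rig import optics,spotter
from h import *
p=optics.get_image('wrist');cv2.imwrite('pics/w6.png',p['color'][...,::-1])
for a in spotter.look_for(p,'knee')[:2]: u=(a['at'][0]*640,a['at'][1]*400);print(a['score'],u,at_z(p,u,.133))
print(proj(p,[[.596,.1105,.132]]))
E
python3 plan.py .604 .112 .12 0 5
```

```text
time_s: 27.22
position: [0.5162, 0.0987, 0.2539]
tool_rot: [[-0.149, 0.822, 0.55], [0.989, 0.124, 0.082], [-0.0, 0.556, -0.831]]
ft_force: [0.5, 0.7, 0.9]
grip_width: 0.0447
gripper_force: 0.0
time_s: 27.88
position: [0.5162, 0.0989, 0.2546]
tool_rot: [[-0.15, 0.822, 0.549], [0.989, 0.125, 0.083], [-0.001, 0.555, -0.832]]
ft_force: [0.4, -0.4, -0.7]
grip_width: 0.0448
gripper_force: 0.0
[[318.56712261 187.44712416]]
t 27.9833 q [ -6.2   5.9 100.1  12.2  41.8 -21.6] z-axis [ 0.549  0.083 -0.832] yaws x,y [98.6  8.6] F [-0.   0.5 -0.8]
-0.0 -0.01 3.22 0.0
-0.0 -0.01 3.22 0.0
-0.0 -0.01 3.22 0.0
-0.0 -0.01 3.22 0.0
-0.0 -0.01 3.22 0.0
```

View pics/w6.png

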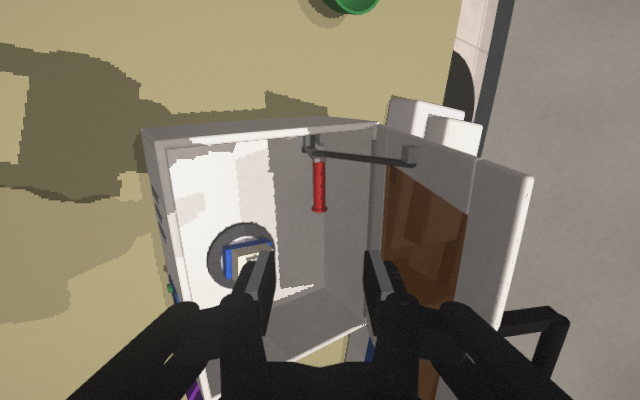

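```bash
python3 -m crank '[4.5,0,0,2,0, 4.5,0,0,2.2,0, 4.5,0,0,2.2,0, 4.5,0,0,2.2,0, 4.5,0,0,2.2,0, 4.5,0,0,2.2,0, 4.5,0,0,2,0, 4.5,0,0,1,0]'
python3 -m crank '[0.8,0,0,0,0, 0.8,0,0,0,0, 0.8,0,0,0,0, 0.8,0,0,0,0, 0.8,0,0,0,0, 0.8,0,0,0,0, 0.8,0,0,0,0, 0.8,0,0,0,0]' 40
python3 plan.py .604 .112 .12 0 1
```

```text
time_s: 28.65
position: [0.6044, 0.1122, 0.119]
tool_rot: [[-0.15, 0.824, 0.547], [0.989, 0.125, 0.083], [0.0, 0.553, -0.833]]
ft_force: [-0.3, -0.7, -0.6]
grip_width: 0.045
gripper_force: 0.0
time_s: 29.32
position: [0.6041, 0.1122, 0.122]
tool_rot: [[-0.15, 0.822, 0.55], [0.989, 0.125, 0.083], [-0.001, 0.556, -0.831]]
ft_force: [-2.7, 1.2, 6.7]
grip_width: 0.0105
gripper_force: 40.1
t 29.3167 q [ -3.3  24.7  99.5  16.7  23.5 -25.3] z-axis [ 0.55   0.083 -0.831] yaws x,y [98.6  8.6] F [-2.7  1.2  6.7]
-0.02 -0.12 0.16 0.0
```

```bash
python3 -m crank '[0.8,0,0.05,-0.2,0, 0.8,0,0.05,-0.2,0, 0.8,0,0.05,-0.25,0, 0.8,0,0.05,-0.25,0, 0.8,0,0,0,0, 0.8,0,0,0,0, 0.8,0,0,0,0, 0.8,0,0,0,0]' 60
python3 plan.py .604 .112 .12 0 1
python3 - <<'E'
import numpy as np
ph=np.radians(np.linspace(69,33,9));r=np.array([8.3]*5+[8.2,8.1,8,8])
P=np.c_[-r*np.cos(ph),r*np.sin(ph)];d=np.diff(P,axis=0)
print(np.c_[.831*d[:,0]+.556*d[:,1],.556*d[:,0]-.831*d[:,1]].round(2).tolist())
E
```

```text
time_s: 29.98
position: [0.6003, 0.1115, 0.1294]
tool_rot: [[-0.15, 0.823, 0.548], [0.989, 0.125, 0.083], [-0.0, 0.554, -0.833]]
ft_force: [-1.6, -1.3, -4.9]
grip_width: 0.0094
gripper_force: 60.1
t 29.9833 q [ -3.4  23.7  99.5  16.1  24.6 -24.7] z-axis [ 0.548  0.083 -0.833] yaws x,y [98.6  8.6] F [-1.6 -1.3 -4.9]
-0.01 -0.21 0.99 0.0
[[-0.64, -0.12], [-0.65, -0.07], [-0.65, -0.02], [-0.65, 0.03], [-0.63, 0.18], [-0.61, 0.23], [-0.58, 0.27], [-0.59, 0.22]]
```

```bash
python3 -m crank '[0.8,0,-0.3,-0.05,0, 0.8,0,-0.3,-0.05,0, 0.8,0,-0.3,-0.05,0, 0.8,0,-0.3,-0.05,0, 0.8,0,-0.3,0,0, 0.8,0,0,0,0, 0.8,0,0,0,0, 0.8,0,0,0,0]' 60
python3 plan.py .604 .112 .12 0 1
```

```text
time_s: 30.65
position: [0.5875, 0.1095, 0.1244]
tool_rot: [[-0.149, 0.821, 0.551], [0.989, 0.124, 0.082], [-0.001, 0.557, -0.83]]
ft_force: [-3.7, 0.8, 7.5]
grip_width: 0.0096
gripper_force: 60.3
t 30.65 q [ -3.8  23.1 102.   17.9  22.7 -27. ] z-axis [ 0.551  0.082 -0.83 ] yaws x,y [98.6  8.6] F [-3.7  0.8  7.5]
0.0 1.14 1.29 0.0
```

```bash
python3 -m crank '[0.8,0,-0.5,0,0, 0.8,0,-0.6,0.05,0, 0.8,0,-0.6,0.1,0, 0.8,0,-0.6,0.15,0, 0.8,0,-0.5,0.15,0, 0.8,0,0,0,0, 0.8,0,0,0,0, 0.8,0,0,0,0]' 60
python3 plan.py .604 .112 .12 0 1
```

```text
time_s: 31.32
position: [0.5663, 0.1061, 0.1032]
tool_rot: [[-0.149, 0.823, 0.547], [0.989, 0.125, 0.082], [-0.0, 0.553, -0.833]]
ft_force: [0.4, -5.5, -3.4]
grip_width: 0.0093
gripper_force: 58.5
t 31.3167 q [ -4.4  23.6 106.4  23.2  18.4 -33. ] z-axis [ 0.547  0.082 -0.833] yaws x,y [98.6  8.6] F [ 0.4 -5.5 -3.4]
0.02 4.11 0.71 0.0
```

```bash
python3 -m crank '[2.8,0,0,0,0, 2.8,0,0,0,0, 2.8,0,0,0,0, 2.8,0,0,-2,0, 2.8,0,0,-4,0, 2.8,0,0,-4,0, 2.8,0,0,-4,0, 2.8,0,0,-4,0]'
python3 -m crank '[2.8,0,-2,-3.5,0, 2.8,0,-2,-3.5,0, 2.8,0,-2,-3.5,0, 2.8,0,-1,-2,0, 2.8,0,0,0,0, 2.8,0,0,0,0, 2.8,0,0,0,0, 2.8,0,0,0,0]'
python3 plan.py .604 .112 .12 0 1
python3 -m crank '[2.8,0,0,0,0, 2.8,0,0,0,0, 2.8,0,0,0,0, 2.8,0,0,0,0, 2.8,0,0,0,0, 2.8,0,0,0,0, 2.8,0,0,0,0, 2.8,0,0,0,0]'
python3 -m crank '[2.8,0,0,0,0, 2.8,0,0,0,0, 2.8,0,0,0,0, 2.8,0,0,0,0, 2.8,0,0,0,0, 2.8,0,0,0,0, 2.8,0,0,0,0, 2.8,0,0,0,0]'
python3 -m crank '[2.8,0,0,0,0, 2.8,0,0,0,0, 2.8,0,0,0,0, 2.8,0,0,0,0, 2.8,0,0,0,0, 2.8,0,0,0,0, 2.8,0,0,0,0, 2.8,0,0,0,0]'
python3 - <<'E'
from rig import optics,spotter
from h import *
p=optics.get_image('scene');a=p['color'][130:330,170:510]
q=optics.get_image('wrist')['color']
cv2.imwrite('pics/end.png',np.vstack([cv2.resize(a,(500,294)),cv2.resize(q,(500,300))])[...,::-1])
E
```

```text
time_s: 31.98
position: [0.4667, 0.0917, 0.2553]
tool_rot: [[-0.15, 0.822, 0.549], [0.989, 0.125, 0.083], [-0.001, 0.556, -0.832]]
ft_force: [0.6, -0.4, 0.9]
grip_width: 0.0281
gripper_force: 0.0
time_s: 32.65
position: [0.3423, 0.0726, 0.3181]
tool_rot: [[-0.15, 0.823, 0.548], [0.989, 0.125, 0.083], [0.0, 0.554, -0.833]]
ft_force: [0.4, 0.8, 0.1]
grip_width: 0.0277
gripper_force: 0.0
t 32.65 q [-20.2 -19.5 109.6  17.8  60.8 -33.5] z-axis [ 0.548  0.083 -0.833] yaws x,y [98.6  8.6] F [0.4 0.8 0.1]
-0.04 11.06 31.16 0.0
time_s: 33.32
position: [0.3417, 0.0725, 0.3187]
tool_rot: [[-0.15, 0.822, 0.549], [0.989, 0.125, 0.083], [-0.0, 0.555, -0.832]]
ft_force: [-0.3, 0.5, 0.4]
grip_width: 0.0278
gripper_force: 0.0
time_s: 33.98
position: [0.3418, 0.0725, 0.3187]
tool_rot: [[-0.15, 0.822, 0.549], [0.989, 0.125, 0.083], [-0.0, 0.555, -0.832]]
ft_force: [0.7, -0.5, -0.1]
grip_width: 0.0279
gripper_force: 0.0
time_s: 34.65
position: [0.3418, 0.0725, 0.3187]
tool_rot: [[-0.15, 0.822, 0.549], [0.989, 0.125, 0.083], [-0.0, 0.555, -0.832]]
ft_force: [-0.2, -0.1, -0.4]
grip_width: 0.0285
gripper_force: 0.0
```

View pics/end.png

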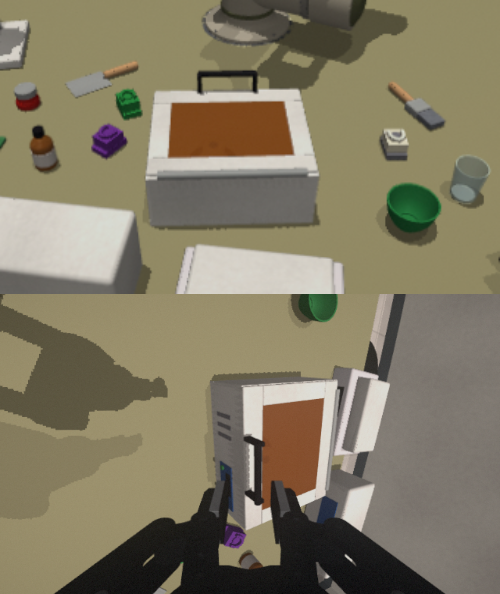

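The lid looks closed: its handle is at the same pixels as at the start, about (199–257, 73) in the scene view. I'll wait a moment and hand in.

```bash
for i in 1 2; do python3 -m crank '[2.8,0,0,0,0, 2.8,0,0,0,0, 2.8,0,0,0,0, 2.8,0,0,0,0, 2.8,0,0,0,0, 2.8,0,0,0,0, 2.8,0,0,0,0, 2.8,0,0,0,0]' | head -1; done
python3 -c "
from rig import env
print(env.close_job())"
```

```text
time_s: 35.42
time_s: 36.08
the job is handed in; nothing more can be done
None
```

I handed the job in at about 36 s: the lid was raised, stood by itself on the locked stay, and looks fully closed again after the stay was unlocked. The blue-based model was upright near the middle of the plate when last seen, before the lid came down, and nothing else looks moved. `close_job()` returned no verdict.

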